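Tip used tubes into a spring-flap return box

TASK

Empty the three used tubes from the scoop tray into the return box: take the tray by its handle, push the box's sprung flap down with the tray's open lip and hold it open with the tray while you tip the tubes in. Then stand the tray flat on the worktop again, let go of it, and leave the flap shut. Do not touch the tubes or the box with the gripper, and leave the other things on the worktop where they are.

Things in the scene. Friction and masses are not known exactly. Their poses are not given: they have to be found in the camera images.
- tray: Loose steel scoop tray (0.2 kg), open on top and at its front end like a dustpan, standing on the worktop. Origin: centre of its underside; +x to the open lip, z up. Pan 136 mm long (x = -68..+67 mm), 116 mm wide (108 inside), sides 36 mm high. 3 mm floor, z = 0 at the rear, rising 7 degrees to the lip: tubes roll out once tipped forward over 7 degrees. Foot bar 10 mm high below at x = -6..+6.
- tray_grip (a point): Middle of the grey handle plate that stands upright at the tray's closed rear end, at tray x = -74, y = 0, z = 90 mm; axes as the tray. Plate 12 mm thick along tray x, 48 mm wide along y, top at z = 112 mm: grip from above, fingers closing along the tray's x axis. Tubes in the tray stay below z = 52 mm.
- tray_lip (a point): Middle of the lower edge of the tray's open front lip, at tray x = +67, y = 0, z = 16.6 mm. Axes as the tray.
- box: Return box, fixed: grey steel, hollow, 190 (x) by 180 (y) by 135 mm high, clear window in its +y wall. Origin: centre of its underside; +x is the way tubes are tipped in. Mouth in its top at x = -85..+40, y = -70..+70 mm, filled by the flap. Steel collar round the mouth: back stop at x = 40..45, 45 mm above the top; cheeks at y = +-(70..75), x = -60..+45, 30 mm above it. No collar on the -x side.
- sill (a point): Middle of the edge where the box's 10 mm wide sill (level with the top, x = -95..-85 mm) meets the flap: box x = -85, y = 0, z = 135 mm. Axes as the box.
- flap (a joint): Angle (rad) of the box's flap: 0 shut (level, flush with the top), up to 0.75 with its free end swung down into the box. Aluminium plate 121 mm (box x) by 134 mm, hinged along the sill: open, it slopes down from the sill as a ramp. A spring shuts it: 0.15 N m when shut plus 0.15 N m per rad (3 to 6 N pressed 45 mm from the hinge); the tubes' weight does not open it.
- tube_0_mid (a point): Middle of a used screw-capped conical tube, 99 mm long, body 29 mm and cap 34 mm in diameter, about 26 g; lies across the tray at the start (it rolls along the tray). z axis along the tube to its cap.
- tube_1_mid (a point): Middle of a used screw-capped conical tube, 99 mm long, body 29 mm and cap 34 mm in diameter, about 26 g; lies across the tray at the start (it rolls along the tray). z axis along the tube to its cap.
- tube_2_mid (a point): Middle of a used screw-capped conical tube, 99 mm long, body 29 mm and cap 34 mm in diameter, about 26 g; lies across the tray at the start (it rolls along the tray). z axis along the tube to its cap.
- bench_timer: Bystander, loose: white bench timer, 79 x 79 x 19 mm. Origin: centre of its underside.
- tape_roll: Bystander, loose: tape roll lying flat, 100 mm diameter, 25 mm high. Origin: centre of its underside.
- note_pad: Bystander, loose: yellow note pad, 67 x 67 x 9 mm. Origin: centre of its underside.
- marker: Bystander, loose: felt marker lying, about 130 mm long, 16 mm high. Origin: centre of its underside.
- dropper_bottle: Bystander, loose: white dropper bottle, 36 mm diameter, 74 mm high. Origin: centre of its underside.
- tube_0: The tube of point tube_0_mid; origin at its pointed end, 50 mm from that point, z axis to its cap.
- tube_1: The tube of point tube_1_mid; origin at its pointed end, 50 mm from that point, z axis to its cap.
- tube_2: The tube of point tube_2_mid; origin at its pointed end, 50 mm from that point, z axis to its cap.
There are look-alikes about, which are no part of the job. What is shaped like the tube_1 but blue or yellow is not meant.

How it is judged:
By the outcome, as a careful person would: the job done as asked, in the order asked, and still so for the second after the job is handed in, with the robot touching nothing.
It also fails if it takes over 51 s, if anything falls off the work surface, if the arm or the gripper's body presses on something with over 40 N, if the wrist force passes 120 N, or if a joint passes its speed limit or range.

ROBOT

A 7-joint arm with a two-finger parallel gripper is mounted at the origin on a cart in front of the work surface, level with it; the furniture and walls round the work are solid. World frame = base frame: x ahead of the robot, y to its left, z up, the work surface at z = 0. Lengths are in m, angles in rad, forces in N, time in s.
With the tool pointing down it reaches from about 0.425 to 0.925 m from the base axis. Payload 6.8 kg.
Tool frame: the origin (TCP) lies on the centre line of the jaws, within the pads' length; the fingertips stand 25 mm ahead of it and the grasp point (between the pads) lies 6 mm ahead of it; z points along the fingers, y is the line along which they close (so a half turn about z gives the same grasp; the last joint's range is limited). The gripper opens to 85 mm and grips with 20 to 120 N. Pads are 22 mm wide; open, the fingers measure 114 mm over their backs; the gripper's body (76 mm by 85 mm) begins 54 mm behind the grasp point. The pads swing forward as they close: fully open they stand 13 mm farther back than shut.
Start: joints at [-1.422, 0.477, 0.022, 1.555, -0.011, 1.109, -0.083], TCP at [0.171, 0.653, 0.222] pointing down, gripper open.
Joint ranges: [-2.96, 2.96], [-0.34, 2.1], [-1.41, 1.46], [0.24, 2.44], [-1.37, 4.51], [0.17, 1.92], [-2.96, 2.96]. Speed limits (rad/s): [2.39, 2.39, 3.14, 3.14, 3.14, 3.14, 3.14].

INTERFACE

Orientations are given as a unit quaternion [w, x, y, z].
In Python, from workcell import telemetry, eyes, manip gives the robot as it stands.
- The arm moves only by the tool play_rows, never from a script. Its argument "steps" is a list of rows, each an object of numbers: "dx", "dy", "dz": the shift along the tool's x, y, z in units of 0.025 m (1.0 is 0.025 m); "spin": the turn about the tool's z in units of 4 degrees (1.0 is 4 degrees); "fingers": the opening, from 0 (shut) to 1 (fully open). In form: [{"dx": .., "dy": .., "dz": .., "spin": .., "fingers": ..}, ...]. A call has 1 to 10 rows; each row shifts and turns the commanded pose from where the row before left it, along the tool's axes as they then stand; what a row does not reach is not made up. A row lasts 1/8 s, in which the tool goes at most 62.5 mm and 10.7 degrees, less where a joint would pass 70% of its speed; a pose out of reach is approached as far as the arm can. A call with a number of a shift or a turn outside -1 to 1 is refused whole. A call with a gripper value outside its range is refused whole. The fingers move at their own pace and stop on an object; the grip force is fixed at half the most. Time passes only in rows, so rows that do not move let the fingers close. It gives the time, the measured TCP pose, the force, the opening and the grip force at its end, in the units of the state.
- telemetry.read_state(): the state, without advancing time (a new reading comes with each control period).
- eyes.read_camera(name): name is "scene" or "top" or "wrist"; returns a dict with "frame" (480x640x3 uint8, red, green, blue), "intrinsics" (3x3 intrinsics, pixels), "k1" (the pictures are not rectified: a ray, as slopes to the right and down, at radius r is drawn at 1 + k1 r^2 times it, then the intrinsics apply), "camera_from_world" (4x4, takes a point from world to camera coordinates). Camera axes: x right, y down, z forward; pixel columns grow to the right and rows downward; lengths in m; the calibration is good to about 2 mm. A picture is of the moment at which its call begins. There is no depth.
- manip.finish_job(): hands the job in; it is judged then, once.
The state is a dict: "time": time; "joints": joint angles; "qd": joint speeds; "effort": joint torques, N m; "tcp_pos": TCP position; "ee_rot": TCP orientation; "ft_force": force on the tool from outside, world axes, zero at the start; "moment": the same for the moment, N m; "opening": finger opening in m; "grip_force": force on a finger pad.
Only numpy, scipy, OpenCV 4.12 (cv2) and the standard library are available. Lean on these libraries where they do the work, as an engineer would, in place of code of your own. Each camera call takes 0.05 s, during which the arm holds its last target. There are 200 camera calls.

## Working session

There is one attempt and no reset: what is moved stays moved. The work goes in short steps, Python scripts to look and compute and a tool call to move; the robot and the scene stay as the last step left them, time stands still between calls to the robot, and variables do not carry over. Pictures are saved under pics/ and viewed, at most 10 in all, crops included, and the job is handed in when it is done.

Besides the shell and the picture viewer there is one more tool, called after "Emit:" as name(argument=value, ...), one argument or row to a line, values as JSON. play_rows: Moves the arm, as the interface text tells. Its arguments: {"type":"object","properties":{"steps":{"type":"array","items":{"type":"object","properties":{"dx":{"type":"number","minimum":-1,"maximum":1},"dy":{"type":"number","minimum":-1,"maximum":1},"dz":{"type":"number","minimum":-1,"maximum":1},"spin":{"type":"number","minimum":-1,"maximum":1},"fingers":{"type":"number"}}}}},"required":["steps"]}

```bash
ls; mkdir -p pics
cat > h.py <<'E'
import numpy as np, cv2
from workcell import telemetry, eyes, manip
def snap(n,f):
    c=eyes.read_camera(n); cv2.imwrite(f,c['frame'][:,:,::-1]); np.savez(f+'.npz',K=c['intrinsics'],k1=c['k1'],T=c['camera_from_world']); return c
def load(f):
    d=np.load(f+'.npz'); return d['K'],float(d['k1']),d['T']
def proj(f,P):
    K,k1,T=load(f); p=np.atleast_2d(P)@T[:3,:3].T+T[:3,3]; s=p[:,:2]/p[:,2:]; s=s*(1+k1*(s**2).sum(1,keepdims=True)); return s@K[:2,:2].T+K[:2,2]
def unproj(f,uv,z):
    K,k1,T=load(f); d=(np.atleast_2d(uv)-K[:2,2])/[K[0,0],K[1,1]]; s=d.copy()
    for _ in range(20): s=d/(1+k1*(s**2).sum(1,keepdims=True))
    r=np.c_[s,np.ones(len(s))]@T[:3,:3]; o=-T[:3,:3].T@T[:3,3]
    return o+r*((z-o[2])/r[:,2])[:,None]
E
python3 - <<'E'
from h import *
for n in ['scene','top']:
    c=snap(n,f'pics/{n}0.png'); T=c['camera_from_world']; print(n,-T[:3,:3].T@T[:3,3],T[2,:3],c['k1'])
s=telemetry.read_state(); print(s)
E
```

```text
pics
scene [-0.44025999  0.89323005  0.90202688] [ 0.64052534 -0.56731361 -0.51757372] -0.019103877161714314
top [0.26577686 0.00387892 1.44962945] [ 2.18493780e-01  6.13070587e-04 -9.75838149e-01] -0.16473421099577426
{'time': 0.1, 'joints': array([-1.42209203,  0.47773275,  0.0223718 ,  1.55632907, -0.01149346,
        1.10933578, -0.08309456]), 'qd': array([ 0.00039953, -0.00177126,  0.00034513, -0.00112204,  0.00192487,
       -0.00056237, -0.00161485]), 'effort': array([ 5.02022303e-03, -5.97751129e+01,  1.61401413e+00, -2.81949681e+01,
        1.28426857e-02,  5.03620191e-03,  2.08916754e-05]), 'tcp_pos': array([0.17133571, 0.65232507, 0.2214232 ]), 'ee_rot': array([-3.67160379e-05,  1.28048211e-01,  9.91767590e-01, -8.37375098e-04]), 'ft_force': array([ 0.35058391, -0.207848  , -0.03956571]), 'moment': array([ 0.0287798 ,  0.00037954, -0.0508412 ]), 'grip_force': 0.0, 'opening': 0.08531564278389052}
```

View pics/top0.png

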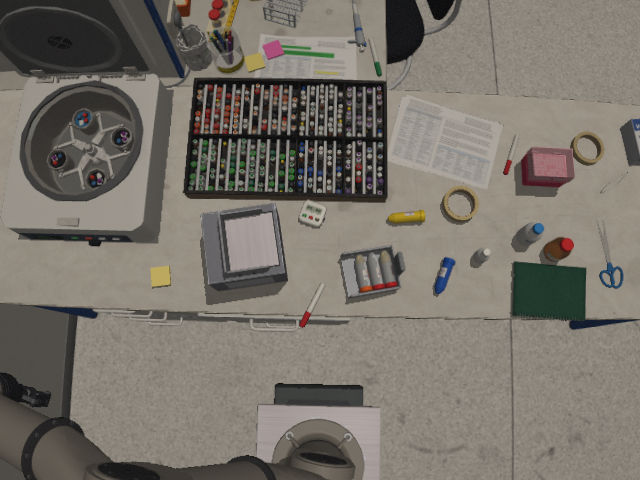

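View pics/scene0.png

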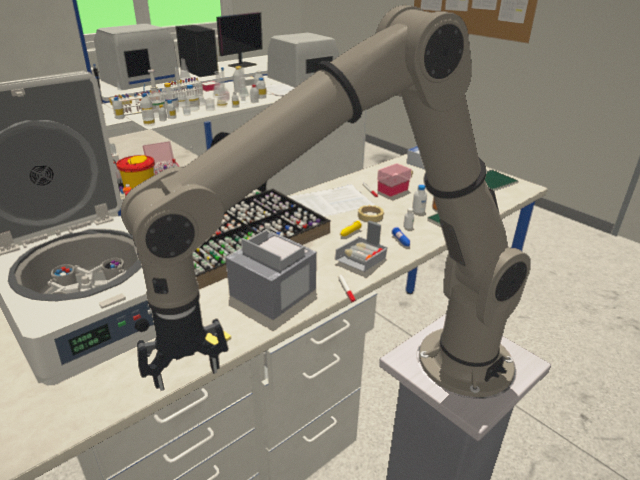

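Run:
```python
from h import *
im=cv2.imread('pics/top0.png')[195:325,195:415]; cv2.imwrite('pics/crop1.png',cv2.resize(im,None,fx=3.6,fy=3.6,interpolation=cv2.INTER_CUBIC))
print(unproj('pics/top0.png',[[245,245]],.135),unproj('pics/top0.png',[[400,262]],.112),unproj('pics/top0.png',[[370,272]],0.))
```

```text
[[0.53841137 0.18962242 0.135     ]] [[ 0.50944384 -0.19446268  0.112     ]] [[ 0.50079691 -0.1300552   0.        ]]
```

View pics/crop1.png

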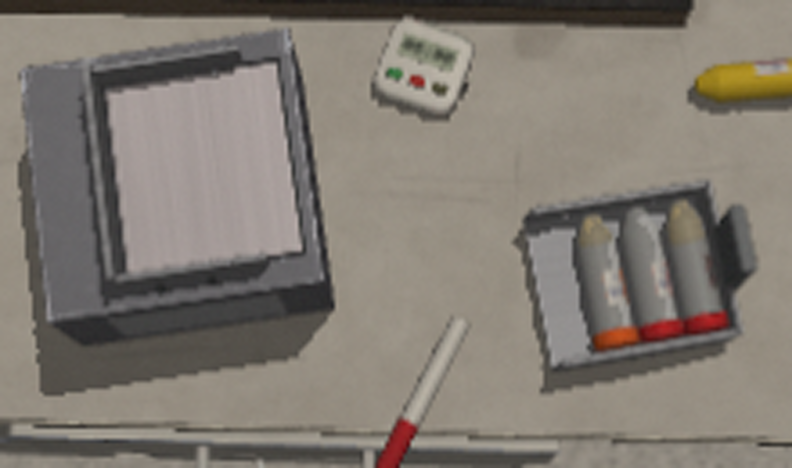

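```bash
cat > fit.py <<'E'
from h import *
from scipy.optimize import least_squares
def fit(f,L,uv,x0):
    L=np.array(L,float); uv=np.array(uv,float)
    def w(p):
        c,s=np.cos(p[2]),np.sin(p[2]); return np.c_[p[0]+c*L[:,0]-s*L[:,1],p[1]+s*L[:,0]+c*L[:,1],L[:,2]]
    r=least_squares(lambda p:(proj(f,w(p))-uv).ravel(),x0); return r.x,r.fun.reshape(-1,2)
E
python3 - <<'E'
from fit import *
np.set_printoptions(precision=4,suppress=True)
q=lambda a:np.array(a)/3.6+195-.5*(1-1/3.6)
f='pics/top0.png'
L=[[.095,-.09,.135],[-.095,-.09,.135],[-.095,.09,.135],[.095,.09,.135],[-.085,.067,.135],[-.085,-.067,.135]]
print(fit(f,L,q([[24,70],[289,30],[332,308],[50,322],[303,250],[278,64]]),[.54,.19,1.75]))
L=[[-.068,-.058,.036],[.067,-.058,.036],[.067,.058,.036],[-.068,.058,.036],[-.074,-.024,.112],[-.074,.024,.112]]
print(fit(f,L,q([[709,184],[527,216],[552,367],[740,332],[742,207],[752,266]]),[.5,-.13,1.75]))
E
```

```text
(array([0.5405, 0.1968, 1.7335]), array([[-0.4846,  0.2308],
       [ 1.1032,  1.0717],
       [-1.8557, -5.373 ],
       [-0.9405,  1.1772],
       [ 0.9355,  2.025 ],
       [ 1.2767,  0.9747]]))
(array([ 0.4985, -0.1271,  1.7696]), array([[-0.5159, -0.8871],
       [-0.1087, -1.0419],
       [ 1.0823,  0.3508],
       [-0.2752,  0.9201],
       [-0.6624, -0.8539],
       [ 0.4717,  1.4425]]))
```

Run:
```python
from fit import *
np.set_printoptions(precision=4,suppress=True)
q=lambda a:np.array(a)/3.6+195-.5*(1-1/3.6)
f='pics/top0.png'
L=[[.095,-.09,.135],[-.095,-.09,.135],[-.095,.09,.135],[.095,.09,.135],[-.085,.067,.135],[-.085,-.067,.135]]
b,r=fit(f,L,q([[24,70],[289,30],[328,284],[50,322],[303,250],[278,64]]),[.54,.19,1.75]);print(b,r)
t=np.array([ 0.4985, -0.1271,  1.7696])
def W(p,L):
    L=np.array(L,float);c,s=np.cos(p[2]),np.sin(p[2]);return np.c_[p[0]+c*L[:,0]-s*L[:,1],p[1]+s*L[:,0]+c*L[:,1],L[:,2]]
polys=[(b,[[.095,-.09,.135],[-.095,-.09,.135],[-.095,.09,.135],[.095,.09,.135]]),(b,[[-.085,-.067,.135],[-.085,.067,.135],[.036,.067,.135],[.036,-.067,.135]]),
(b,[[-.095,.09,.135],[.095,.09,.135],[.095,.09,0],[-.095,.09,0]]),
(t,[[-.068,-.058,.036],[.067,-.058,.036],[.067,.058,.036],[-.068,.058,.036]]),(t,[[-.068,-.024,.112],[-.068,.024,.112],[-.08,.024,.112],[-.08,-.024,.112]])]
out=[]
for g,(x,y,w,h),k in [(f,(195,195,220,130),3.6),('pics/scene0.png',(220,205,180,110),4.4)]:
    im=cv2.resize(cv2.imread(g)[y:y+h,x:x+w],None,fx=k,fy=k,interpolation=cv2.INTER_CUBIC)
    for p,l in polys:
        pts=(proj(g,W(p,l))-[x,y]+.5)*k-.5
        cv2.polylines(im,[np.round(pts).astype(int)],True,(0,255,0),1)
    out.append(im)
w=792
im=np.vstack([cv2.resize(o,(w,int(o.shape[0]*w/o.shape[1]))) for o in out]); 
im=cv2.resize(im,None,fx=600/im.shape[0],fy=600/im.shape[0]); cv2.imwrite('pics/ov.png',im)
print(W(t,[[-.074,0,.09]]),W(b,[[-.085,0,.135]]))
```

```text
[0.543  0.1974 1.7462] [[-1.0386 -0.2143]
 [ 0.4043 -0.2966]
 [-0.5359 -0.2922]
 [-0.5882  0.5712]
 [ 1.0343  0.5173]
 [ 0.6996 -0.3732]]
[[ 0.5131 -0.1996  0.09  ]] [[0.5578 0.1137 0.135 ]]
```

View pics/ov.png

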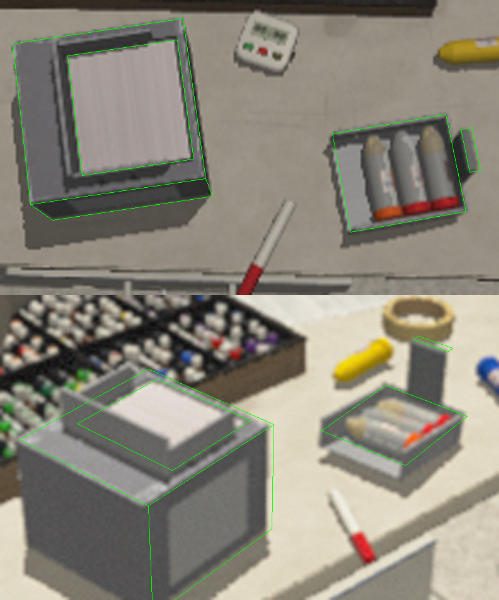

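Emit:
play_rows(
  steps=[
    {"spin":1,"dz":-0.2,"fingers":1},
    {"spin":1,"dz":-0.2,"fingers":1},
    {"spin":1,"dz":-0.2,"fingers":1},
    {"spin":1,"dz":-0.2,"fingers":1},
    {"spin":1,"dz":-0.2,"fingers":1},
    {"spin":1,"dz":-0.2,"fingers":1},
    {"spin":1,"dz":-0.2,"fingers":1},
    {"spin":1,"dz":-0.2,"fingers":1},
    {"spin":1,"fingers":1},
    {"spin":1,"fingers":1},
  ],
)

```text
validation failed for argument at $.st...
```

Emit:
play_rows(
  steps=[
    {"spin":1,"fingers":1,"dx":-0.5},
    {"spin":1,"fingers":1,"dx":-0.8},
    {"spin":1,"fingers":1,"dx":-0.9},
    {"spin":1,"fingers":1,"dx":-1},
    {"spin":1,"fingers":1,"dx":-1},
    {"spin":1,"fingers":1,"dx":-1},
    {"dx":-1,"fingers":1},
    {"dx":-1,"dy":0.2,"fingers":1},
    {"dx":-1,"dy":0.2,"fingers":1},
    {"dx":-1,"dy":0.2,"fingers":1},
  ],
)

```text
validation failed for argument at $.st...
```

Emit:
play_rows(
  steps=[
    {"dx":-1,"dy":0.2,"fingers":1},
    {"dx":-1,"dy":0.2,"fingers":1},
    {"dx":-1,"dy":0.2,"fingers":1},
    {"dx":-1,"dy":0.2,"fingers":1},
    {"dx":-1,"dy":0.2,"fingers":1},
    {"dx":-1,"dy":0.2,"fingers":1},
    {"dx":-1,"dy":0.2,"fingers":1},
    {"dx":-1,"dy":0.2,"fingers":1},
    {"dx":-1,"dy":0.2,"fingers":1},
    {"dx":-1,"dy":0.2,"fingers":1},
  ],
)

```text
validation failed for argument at $.st...
```

```bash
cat > go.py <<'E'
import sys
from h import *
from scipy.spatial.transform import Rotation as R
np.set_printoptions(precision=4,suppress=True)
s=telemetry.read_state()
Rm=R.from_quat(np.roll(s['ee_rot'],-1)).as_matrix()
print('t',s['time'],'tcp',s['tcp_pos'],'toolx',Rm[:,0],'yaw_x',np.arctan2(Rm[1,0],Rm[0,0]),'F',s['ft_force'],'open',s['opening'],'grip',s['grip_force'],'j',s['joints'])
if len(sys.argv)>3:
    d=np.array([float(a) for a in sys.argv[1:4]])-s['tcp_pos']; print('units',Rm.T@d/.025, 'spin', (np.arctan2(Rm[1,0],Rm[0,0])-float(sys.argv[4]))/np.radians(4) if len(sys.argv)>4 else '')
E
python3 go.py .513 -.2 .25 1.7696
```

```text
t 0.1 tcp [0.1713 0.6523 0.2214] toolx [-0.9672  0.254  -0.0001] yaw_x 2.8847912029027016 F [ 0.3506 -0.2078 -0.0396] open 0.08531564278389052 grip 0.0 j [-1.4221  0.4777  0.0224  1.5563 -0.0115  1.1093 -0.0831]
units [-21.8778 -29.5057  -1.0907] spin 15.97393731911056
```

Emit:
play_rows(
  steps=[
    {"dx":0,"dy":0,"dz":-0.2,"spin":1,"fingers":1},
    {"dx":0,"dy":0,"dz":-0.2,"spin":1,"fingers":1},
    {"dx":0,"dy":0,"dz":-0.2,"spin":1,"fingers":1},
    {"dx":0,"dy":0,"dz":-0.2,"spin":1,"fingers":1},
    {"dx":0,"dy":0,"dz":-0.2,"spin":1,"fingers":1},
    {"dx":0,"dy":0,"dz":-0.2,"spin":1,"fingers":1},
    {"dx":0,"dy":0,"dz":-0.2,"spin":1,"fingers":1},
    {"dx":0,"dy":0,"dz":-0.2,"spin":1,"fingers":1},
    {"dx":0,"dy":0,"dz":0,"spin":1,"fingers":1},
    {"dx":0,"dy":0,"dz":0,"spin":1,"fingers":1},
  ],
)

```text
time: 1.35
tcp_pos: [0.1713, 0.6526, 0.2618]
ee_rot: [0.0, 0.461, 0.888, -0.0]
ft_force: [-0.1, 1.0, 0.2]
opening: 0.0855
grip_force: 0.0
```

Emit:
play_rows(
  steps=[
    {"dx":-0.4,"dy":0,"dz":0,"spin":1,"fingers":1},
    {"dx":-0.8,"dy":0,"dz":0,"spin":1,"fingers":1},
    {"dx":-1,"dy":0,"dz":0,"spin":1,"fingers":1},
    {"dx":-1,"dy":0,"dz":0,"spin":1,"fingers":1},
    {"dx":-1,"dy":0,"dz":0,"spin":1,"fingers":1},
    {"dx":-1,"dy":0,"dz":0,"spin":1,"fingers":1},
    {"dx":-1,"dy":0.2,"dz":0,"spin":0,"fingers":1},
    {"dx":-1,"dy":0.2,"dz":0,"spin":0,"fingers":1},
    {"dx":-1,"dy":0.2,"dz":0,"spin":0,"fingers":1},
    {"dx":-1,"dy":0.2,"dz":0,"spin":0,"fingers":1},
  ],
)

```text
time: 2.6
tcp_pos: [0.2634, 0.4392, 0.2621]
ee_rot: [0.0, 0.634, 0.773, -0.0]
ft_force: [-0.3, -0.1, 0.2]
opening: 0.0854
grip_force: 0.0
```

Emit:
play_rows(
  steps=[
    {"dx":-1,"dy":0.2,"dz":0,"spin":0,"fingers":1},
    {"dx":-1,"dy":0.2,"dz":0,"spin":0,"fingers":1},
    {"dx":-1,"dy":0.2,"dz":0,"spin":0,"fingers":1},
    {"dx":-1,"dy":0.2,"dz":0,"spin":0,"fingers":1},
    {"dx":-1,"dy":0.2,"dz":0,"spin":0,"fingers":1},
    {"dx":-1,"dy":0.2,"dz":0,"spin":0,"fingers":1},
    {"dx":-1,"dy":0.2,"dz":0,"spin":0,"fingers":1},
    {"dx":-1,"dy":0.2,"dz":0,"spin":0,"fingers":1},
    {"dx":-1,"dy":0.2,"dz":0,"spin":0,"fingers":1},
    {"dx":-1,"dy":0.2,"dz":0,"spin":0,"fingers":1},
  ],
)

```text
time: 3.85
tcp_pos: [0.3613, 0.2036, 0.2623]
ee_rot: [-0.0, 0.634, 0.773, 0.0]
ft_force: [0.3, 0.5, -0.2]
opening: 0.0849
grip_force: 0.0
```

```bash
python3 go.py .513 -.2 .25 1.7696
```

```text
t 3.85 tcp [0.3613 0.2036 0.2623] toolx [-0.1956  0.9807  0.0004] yaw_x 1.767678237762422 F [ 0.2801  0.4731 -0.1816] open 0.08491050604816322 grip 0.0 j [-1.1836 -0.039   0.5153  2.1121  0.0217  1.0634 -0.4822]
units [-17.0194   2.7927   0.4868] spin -0.027527216360209293
```

Emit:
play_rows(
  steps=[
    {"dx":-1,"dy":0.2,"dz":0,"spin":0,"fingers":1},
    {"dx":-1,"dy":0.2,"dz":0,"spin":0,"fingers":1},
    {"dx":-1,"dy":0.2,"dz":0,"spin":0,"fingers":1},
    {"dx":-1,"dy":0.2,"dz":0,"spin":0,"fingers":1},
    {"dx":-1,"dy":0.2,"dz":0,"spin":0,"fingers":1},
    {"dx":-1,"dy":0.2,"dz":0,"spin":0,"fingers":1},
    {"dx":-1,"dy":0.2,"dz":0,"spin":0,"fingers":1},
    {"dx":-1,"dy":0.2,"dz":0,"spin":0,"fingers":1},
    {"dx":-1,"dy":0.2,"dz":0,"spin":0,"fingers":1},
    {"dx":-1,"dy":0.2,"dz":0,"spin":0,"fingers":1},
  ],
)

```text
time: 5.1
tcp_pos: [0.4588, -0.0317, 0.2623]
ee_rot: [-0.0, 0.634, 0.773, 0.0]
ft_force: [0.5, -1.2, 0.0]
opening: 0.0854
grip_force: 0.0
```

Emit:
play_rows(
  steps=[
    {"dx":-1,"dy":0.2,"dz":0,"spin":0,"fingers":1},
    {"dx":-1,"dy":0.2,"dz":0,"spin":0,"fingers":1},
    {"dx":-1,"dy":0.2,"dz":0,"spin":0,"fingers":1},
    {"dx":-1,"dy":0.2,"dz":0,"spin":0,"fingers":1},
    {"dx":-1,"dy":0,"dz":0,"spin":0,"fingers":1},
    {"dx":-1,"dy":0,"dz":0,"spin":0,"fingers":1},
    {"dx":-0.6,"dy":0,"dz":0,"spin":0,"fingers":1},
    {"dx":0,"dy":0,"dz":0,"spin":0,"fingers":1},
  ],
)

```text
time: 6.1
tcp_pos: [0.5104, -0.1893, 0.2623]
ee_rot: [0.0, 0.635, 0.773, -0.0]
ft_force: [-0.0, 0.4, -0.8]
opening: 0.0856
grip_force: 0.0
```

```bash
python3 go.py .513 -.2 .25 1.7696; python3 -c "
from h import *
snap('wrist','pics/w1.png')
L=np.array([[-.068,-.024,.112],[-.068,.024,.112],[-.08,.024,.112],[-.08,-.024,.112],[-.068,-.058,.036],[-.068,.058,.036]])
t=[0.4985,-0.1271,1.7696];c,s=np.cos(t[2]),np.sin(t[2])
print(proj('pics/w1.png',np.c_[t[0]+c*L[:,0]-s*L[:,1],t[1]+s*L[:,0]+c*L[:,1],L[:,2]]))"
```

```text
t 6.1 tcp [ 0.5104 -0.1893  0.2623] toolx [-0.1936  0.9811 -0.0003] yaw_x 1.7656602407711435 F [-0.0181  0.425  -0.7575] open 0.08558549744935635 grip 0.0 j [-0.4973  0.3052  0.9211  1.8653 -0.271   1.1031  0.7204]
units [-0.4411  0.0199  0.493 ] spin -0.056432894027799566
[[349.0644773  225.58176184]
 [297.50522342 225.81367569]
 [297.84042696 238.14336004]
 [348.82722438 237.91809778]
 [373.62548882 208.56607062]
 [272.63472488 209.03141583]]
```

View pics/w1.png

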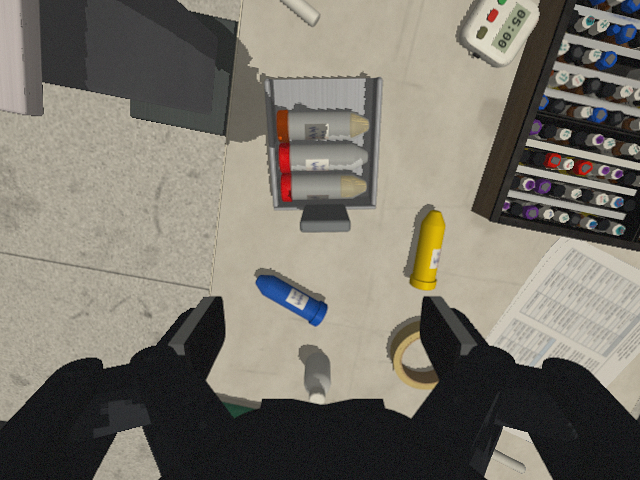

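Emit:
play_rows(
  steps=[
    {"dx":-0.3,"dy":0.1,"dz":0.5,"spin":0,"fingers":1},
    {"dx":0,"dy":0,"dz":0.9,"spin":0,"fingers":1},
    {"dx":0,"dy":0,"dz":1,"spin":0,"fingers":1},
    {"dx":0,"dy":0,"dz":1,"spin":0,"fingers":1},
    {"dx":0,"dy":0,"dz":1,"spin":0,"fingers":1},
    {"dx":0,"dy":0,"dz":0.9,"spin":0,"fingers":1},
    {"dx":0,"dy":0,"dz":0.8,"spin":0,"fingers":1},
    {"dx":0,"dy":0,"dz":0.6,"spin":0,"fingers":1},
    {"dx":0,"dy":0,"dz":0,"spin":0,"fingers":1},
  ],
)

```text
time: 7.28
tcp_pos: [0.5141, -0.1947, 0.0937]
ee_rot: [-0.001, 0.634, 0.773, -0.0]
ft_force: [0.7, 0.5, 0.0]
opening: 0.0857
grip_force: 0.0
```

```bash
python3 go.py .5143 -.1953 .094 1.7696; python3 -c "
from h import *
snap('wrist','pics/w2.png')"
```

```text
t 7.275 tcp [ 0.5141 -0.1947  0.0937] toolx [-0.1958  0.9806  0.0007] yaw_x 1.7678833248766879 F [0.7389 0.4562 0.0098] open 0.08565765340600695 grip 0.0 j [-0.3129  0.5413  0.742   2.003  -0.5108  0.7916  0.926 ]
units [-0.0262  0.0044 -0.0104] spin -0.02458955984022223
```

View pics/w2.png

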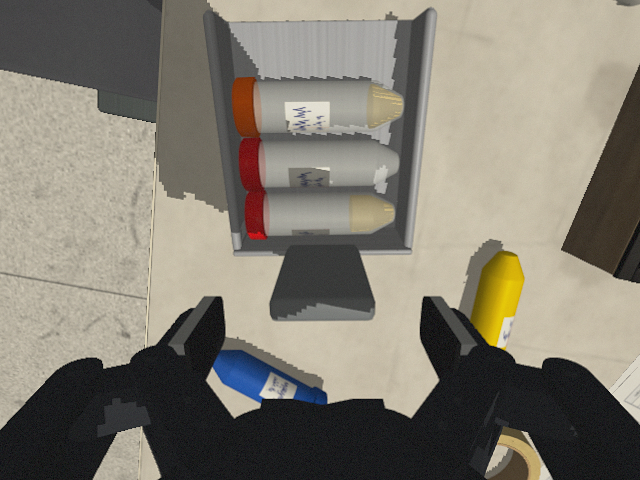

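```bash
python3 -c "
from h import *
f='pics/w2.png';c=np.array([.5141,-.1947]);x=np.array([-.196,.981]);y=np.array([.981,.196])
for z in (.112,.036):
  for a in (-.006,0,.006):
    print(z,a,[proj(f,np.r_[c+a*x+b*y,z])[0].round(1) for b in (-.024,.024)])
# tips
print(proj(f,np.r_[c-.0428*y,.069]),proj(f,np.r_[c+.0428*y,.069]),proj(f,np.r_[c-.0428*y+.011*x,.069]))"
```

```text
0.112 -0.006 [array([269.4, 324.2]), array([376.1, 324.3])]
0.112 0 [array([268.7, 312.3]), array([376.7, 312.3])]
0.112 0.006 [array([268.1, 300.1]), array([377.4, 300.2])]
0.036 -0.006 [array([286.8, 263.1]), array([358.8, 263.1])]
0.036 0 [array([286.5, 254.7]), array([359.1, 254.7])]
0.036 0.006 [array([286.2, 246.1]), array([359.3, 246. ])]
[[247.38668853 274.27503074]] [[398.22062911 274.27451696]] [[246.08374181 256.03857116]]
```

Emit:
play_rows(
  steps=[
    {"dx":0,"dy":0,"dz":0,"spin":0,"fingers":0.3},
    {"dx":0,"dy":0,"dz":0,"spin":0,"fingers":0.3},
    {"dx":0,"dy":0,"dz":0,"spin":0,"fingers":0.3},
    {"dx":0,"dy":0,"dz":0,"spin":0,"fingers":0.3},
    {"dx":0,"dy":0,"dz":0,"spin":0,"fingers":0.3},
    {"dx":0,"dy":0,"dz":0,"spin":0,"fingers":0.3},
  ],
)

```text
time: 8.07
tcp_pos: [0.515, -0.1954, 0.0958]
ee_rot: [0.0, 0.634, 0.773, 0.0]
ft_force: [-2.4, 0.7, 6.7]
opening: 0.045
grip_force: 60.1
```

Emit:
play_rows(
  steps=[
    {"dx":0,"dy":0,"dz":-0.15,"spin":0,"fingers":0.3},
    {"dx":0,"dy":0,"dz":-0.15,"spin":0,"fingers":0.3},
    {"dx":0,"dy":0,"dz":0,"spin":0,"fingers":0.3},
  ],
)

```text
time: 8.45
tcp_pos: [0.5149, -0.1949, 0.1025]
ee_rot: [0.0, 0.634, 0.773, 0.0]
ft_force: [0.2, -0.4, -1.9]
opening: 0.0448
grip_force: 61.5
```

```bash
python3 go.py; python3 -c "
from h import *
snap('wrist','pics/w3.png'); snap('scene','pics/s3.png')
im=cv2.imread('pics/s3.png')[225:280,320:390]
a=cv2.resize(im,(700,550),interpolation=cv2.INTER_CUBIC); w=cv2.imread('pics/w3.png')[:330,190:450]; w=cv2.resize(w,(433,550)); a=a[:, :]
o=np.hstack([cv2.resize(a,(450,354)),cv2.resize(w,(279,354))]); cv2.imwrite('pics/c3.png',o)"
```

```text
t 8.45 tcp [ 0.5149 -0.1949  0.1025] toolx [-0.1958  0.9806 -0.0002] yaw_x 1.767912967872592 F [ 0.2322 -0.4374 -1.8726] open 0.04481048562747555 grip 61.488669053069316 j [-0.3224  0.5288  0.7538  1.9979 -0.4993  0.8055  0.9169]
```

View pics/c3.png

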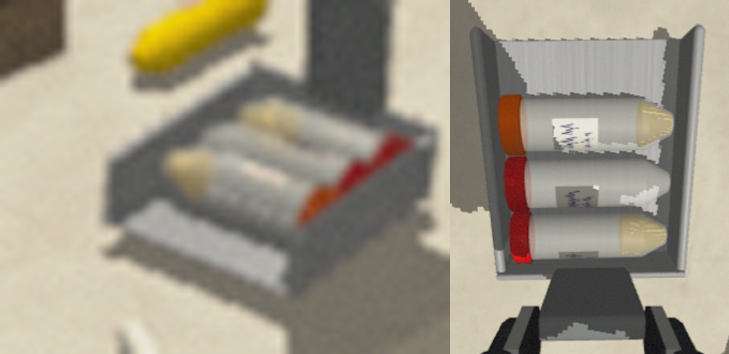

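```bash
cat > pitch.py <<'E'
from h import *
from scipy.optimize import least_squares
# tray pose from wrist image points in tool-ish frame; p=(gx,gy,gz of tray grip point,yaw,pitch nose-down)
def W(p,L):
    a=np.array(L)-[-.074,0,.09]; c,s=np.cos(p[4]),np.sin(p[4])
    x=c*a[:,0]+s*a[:,2]; z=-s*a[:,0]+c*a[:,2]; y=a[:,1]; c,s=np.cos(p[3]),np.sin(p[3])
    return np.c_[p[0]+c*x-s*y,p[1]+s*x+c*y,p[2]+z]
def est(f,L,uv,p0):
    r=least_squares(lambda p:(proj(f,W(p,L))-uv).ravel(),p0,x_scale=[.01,.01,.01,.1,.1]); return r.x,r.fun.reshape(-1,2)
E
python3 - <<'E'
from pitch import *
np.set_printoptions(precision=3,suppress=True)
# side tops outer: front corners, rear corners; 
L=[[.067,.058,.036],[.067,-.058,.036],[-.068,.058,.036],[-.068,-.058,.036]]
for f,uv in [('pics/w2.png',[[206,10],[437,9],[233,254],[412,254]]),('pics/w3.png',[[211,26],[426,25],[234,257],[411,255]])]:
    p,r=est(f,L,np.array(uv,float),[.514,-.195,.09,1.77,0]); print(p,np.degrees(p[4]),r)
E
```

```text
[ 0.516 -0.203  0.093  1.77  -0.084] -4.787298115408665 [[ 0.214 -0.123]
 [-0.05  -0.195]
 [ 0.238  0.406]
 [-0.449  0.005]]
[ 0.516 -0.204  0.098  1.779 -0.016] -0.8924568285677869 [[ 1.25   0.17 ]
 [-0.319 -1.748]
 [ 0.836  0.932]
 [-1.966  1.   ]]
```

Emit:
play_rows(
  steps=[
    {"dx":0,"dy":0,"dz":0.15,"spin":0,"fingers":0.3},
    {"dx":0,"dy":0,"dz":0.15,"spin":0,"fingers":0.3},
    {"dx":0,"dy":0,"dz":0,"spin":0,"fingers":0.6},
    {"dx":0,"dy":0,"dz":0,"spin":0,"fingers":0.8},
    {"dx":0,"dy":0,"dz":0,"spin":0,"fingers":1},
    {"dx":0,"dy":0,"dz":-0.6,"spin":0,"fingers":1},
    {"dx":0,"dy":0,"dz":-1,"spin":0,"fingers":1},
    {"dx":0,"dy":0,"dz":-0.9,"spin":1,"fingers":1},
    {"dx":0,"dy":0,"dz":0,"spin":1,"fingers":1},
    {"dx":0,"dy":0,"dz":0,"spin":1,"fingers":1},
  ],
)

```text
time: 9.8
tcp_pos: [0.5151, -0.1949, 0.1586]
ee_rot: [0.0, 0.712, 0.702, 0.001]
ft_force: [0.0, -0.4, -0.5]
opening: 0.085
grip_force: 0.0
```

```bash
python3 go.py
```

```text
t 9.8 tcp [ 0.5151 -0.1949  0.1586] toolx [0.0147 0.9999 0.0003] yaw_x 1.5560927894713563 F [ 0.0401 -0.3727 -0.4916] open 0.0850257118699569 grip 0.0 j [-0.4209  0.4718  0.8827  1.9605 -0.4584  0.9195  0.6799]
```

Emit:
play_rows(
  steps=[
    {"dx":0,"dy":0,"dz":0,"spin":1,"fingers":1},
    {"dx":0,"dy":0,"dz":0,"spin":1,"fingers":1},
    {"dx":0,"dy":0,"dz":0,"spin":1,"fingers":1},
    {"dx":0,"dy":0,"dz":0,"spin":1,"fingers":1},
    {"dx":0,"dy":0,"dz":0,"spin":1,"fingers":1},
    {"dx":0,"dy":0,"dz":0,"spin":1,"fingers":1},
    {"dx":0,"dy":0,"dz":0,"spin":1,"fingers":1},
    {"dx":0,"dy":0,"dz":0,"spin":1,"fingers":1},
    {"dx":0,"dy":0,"dz":0,"spin":1,"fingers":1},
    {"dx":0,"dy":0,"dz":0,"spin":1,"fingers":1},
  ],
)

```text
time: 11.05
tcp_pos: [0.5149, -0.1948, 0.1582]
ee_rot: [-0.0, 0.909, 0.416, 0.0]
ft_force: [0.5, -0.0, 0.1]
opening: 0.0854
grip_force: 0.0
```

Emit:
play_rows(
  steps=[
    {"dx":0,"dy":0,"dz":0,"spin":1,"fingers":1},
    {"dx":0,"dy":0,"dz":0,"spin":1,"fingers":1},
    {"dx":0,"dy":0,"dz":0,"spin":1,"fingers":1},
    {"dx":0,"dy":0,"dz":0,"spin":1,"fingers":1},
    {"dx":0,"dy":0,"dz":0,"spin":1,"fingers":1},
    {"dx":0,"dy":0,"dz":0,"spin":1,"fingers":1},
    {"dx":0,"dy":0,"dz":0,"spin":1,"fingers":1},
    {"dx":0,"dy":0,"dz":0,"spin":1,"fingers":1},
    {"dx":0,"dy":0,"dz":0,"spin":1,"fingers":1},
    {"dx":0,"dy":0,"dz":0.2,"spin":0.4,"fingers":1},
  ],
)

```text
time: 12.3
tcp_pos: [0.5152, -0.1948, 0.153]
ee_rot: [0.0, 0.995, 0.102, 0.001]
ft_force: [0.2, -0.2, -0.5]
opening: 0.0855
grip_force: 0.0
```

```bash
python3 go.py .515 -.195 .107 .1988
```

```text
t 12.3 tcp [ 0.5152 -0.1948  0.153 ] toolx [0.9793 0.2022 0.0012] yaw_x 0.20358925025459648 F [ 0.2489 -0.1926 -0.5251] open 0.08550567470793215 grip 0.0 j [-0.5944  0.6809  1.2204  1.9727 -0.7544  1.0433 -0.3893]
units [-0.0125  0.0042  1.8414] spin 0.06860095665508328
```

Emit:
play_rows(
  steps=[
    {"dx":0,"dy":0,"dz":0.6,"spin":0,"fingers":1},
    {"dx":0,"dy":0,"dz":0.8,"spin":0,"fingers":1},
    {"dx":0,"dy":0,"dz":0.4,"spin":0,"fingers":0.7},
    {"dx":0,"dy":0,"dz":0,"spin":0,"fingers":0.4},
    {"dx":0,"dy":0,"dz":0,"spin":0,"fingers":0},
    {"dx":0,"dy":0,"dz":0,"spin":0,"fingers":0},
    {"dx":0,"dy":0,"dz":0,"spin":0,"fingers":0},
    {"dx":0,"dy":0,"dz":0,"spin":0,"fingers":0},
    {"dx":0,"dy":0,"dz":0,"spin":0,"fingers":0},
  ],
)

```text
time: 13.42
tcp_pos: [0.5148, -0.1949, 0.1074]
ee_rot: [-0.0, 0.995, 0.102, 0.0]
ft_force: [0.1, -0.4, 0.2]
opening: -0.0005
grip_force: 0.0
```

```bash
python3 go.py
```

```text
t 13.425 tcp [ 0.5148 -0.1949  0.1074] toolx [0.9793 0.2026 0.0001] yaw_x 0.204051917394718 F [ 0.0911 -0.4381  0.1866] open -0.00045231801097731113 grip 0.0 j [-0.5441  0.7275  1.1414  2.0056 -0.8232  0.9694 -0.3422]
```

```bash
python3 -c "
from h import *
snap('wrist','pics/w4.png');snap('scene','pics/s4.png');snap('top','pics/t4.png')
a=cv2.resize(cv2.imread('pics/s4.png')[200:300,270:430],(560,350),interpolation=cv2.INTER_CUBIC)
b=cv2.resize(cv2.imread('pics/w4.png'),(400,300)); t=cv2.resize(cv2.imread('pics/t4.png')[210:310,310:430],(300,250))
o=np.zeros((600,800,3),np.uint8); o[:350,:560]=a; o[300:600,400:800]=b; o[350:600,:300]=t; cv2.imwrite('pics/c4.png',o)"
```

```text
(no output)
```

View pics/c4.png

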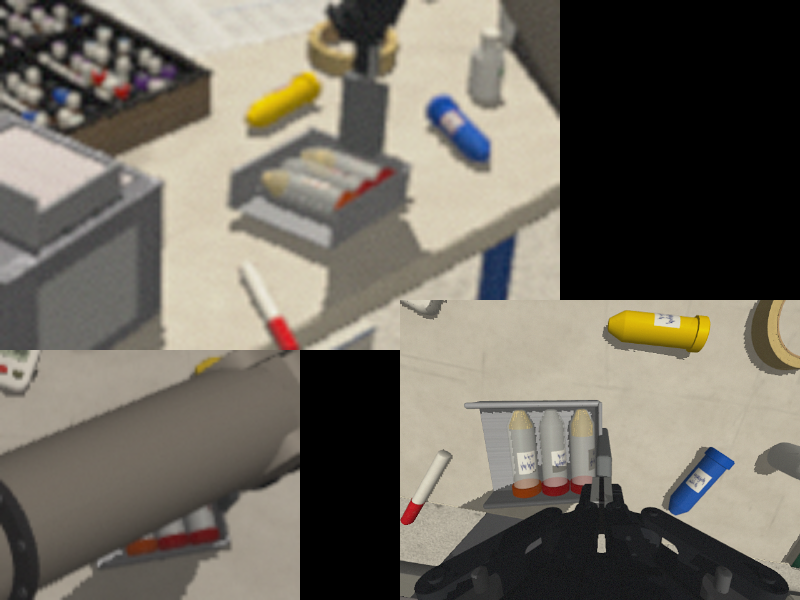

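Run:
```python
from pitch import *
f='pics/w4.png'
t=[.5148-.001,-.1949,.09,1.7696,0]
L=[[-.068,-.024,.112],[-.068,.024,.112],[-.08,.024,.112],[-.08,-.024,.112]]
M=[[.067,.058,.036],[.067,-.058,.036],[-.068,-.058,.036],[-.068,.058,.036]]
print(proj(f,W(t,L)).round(0).tolist(),proj(f,W(t,M)).round(0).tolist(), proj(f,[[.5148,-.1949,.082],[.5148,-.1949,.0]]).round(0))
im=cv2.imread(f)
for l in (L,M): cv2.polylines(im,[proj(f,W(t,l)).astype(int)],True,(0,255,0),1)
a=cv2.resize(im[130:400,90:420],(733,600),interpolation=cv2.INTER_CUBIC); cv2.imwrite('pics/c5.png',a)
```

```text
[[310.0, 251.0], [311.0, 341.0], [335.0, 341.0], [336.0, 252.0]] [[135.0, 321.0], [107.0, 163.0], [314.0, 164.0], [314.0, 321.0]] [[323. 272.]
 [323. 233.]]
```

View pics/c5.png

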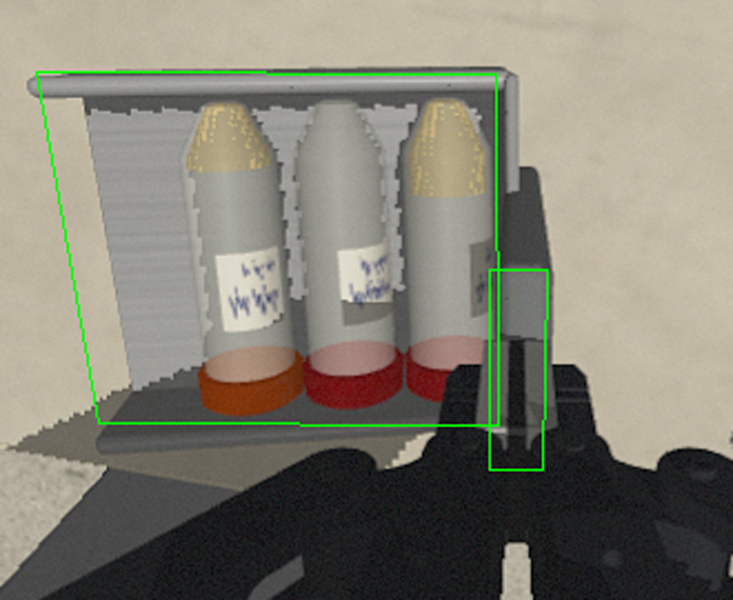

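Run:
```python
from pitch import *
f='pics/w4.png'
for z in (.08,.09,.1,.11,.12,.13): print(z,proj(f,[[.5148+.011*.98,-.1949+.0022,z]]).round(0), proj('pics/s4.png',[[.5148,-.1949,z]]).round(1))
im=cv2.imread('pics/s4.png')[195:265,345:415]; im=cv2.resize(im,(490,490),interpolation=cv2.INTER_CUBIC)
p=proj('pics/s4.png',W([.5138,-.1949,.09,1.7696,0],[[-.068,-.024,.112],[-.068,.024,.112],[-.08,.024,.112],[-.08,-.024,.112]]))
cv2.polylines(im,[((p-[345,195])*7).astype(int)],True,(0,255,0),1)
cv2.imwrite('pics/c6.png',im)
```

```text
0.08 [[323. 253.]] [[373.6 230.8]]
0.09 [[323. 259.]] [[373.8 228.2]]
0.1 [[323. 266.]] [[374.  225.6]]
0.11 [[324. 274.]] [[374.2 222.9]]
0.12 [[324. 283.]] [[374.5 220.3]]
0.13 [[324. 292.]] [[374.7 217.6]]
```

View pics/c6.png

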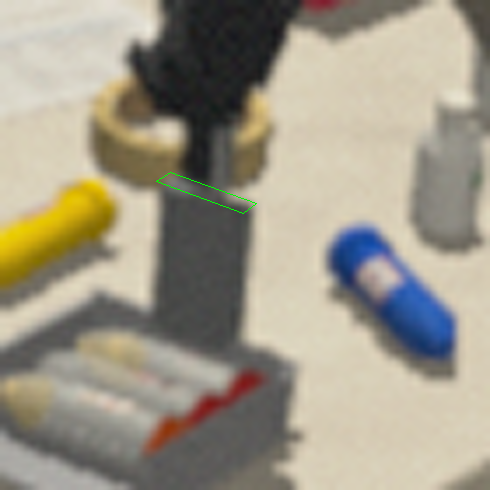

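Emit:
play_rows(
  steps=[
    {"dx":0,"dy":0,"dz":0,"spin":0,"fingers":1},
    {"dx":0,"dy":0.05,"dz":0,"spin":0,"fingers":1},
    {"dx":0,"dy":0,"dz":0,"spin":0,"fingers":1},
    {"dx":0,"dy":0,"dz":0.6,"spin":0,"fingers":1},
    {"dx":0,"dy":0,"dz":0.7,"spin":0,"fingers":0.6},
    {"dx":0,"dy":0,"dz":0.3,"spin":0,"fingers":0.3},
    {"dx":0,"dy":0,"dz":0,"spin":0,"fingers":0},
    {"dx":0,"dy":0,"dz":0,"spin":0,"fingers":0},
    {"dx":0,"dy":0,"dz":0,"spin":0,"fingers":0},
    {"dx":0,"dy":0,"dz":0,"spin":0,"fingers":0},
  ],
)

```text
time: 14.82
tcp_pos: [0.515, -0.196, 0.0674]
ee_rot: [-0.0, 0.995, 0.102, 0.0]
ft_force: [0.4, -0.8, -2.2]
opening: 0.0114
grip_force: 59.2
```

```bash
python3 go.py;  python3 -c "
from h import *
snap('wrist','pics/w5.png');snap('scene','pics/s5.png')"
```

```text
t 14.825 tcp [ 0.515  -0.196   0.0674] toolx [0.9793 0.2026 0.0001] yaw_x 0.20403269321872003 F [ 0.382  -0.7592 -2.1539] open 0.011395053503497775 grip 59.22605037689209 j [-0.4965  0.7716  1.0687  2.0257 -0.8889  0.9068 -0.2968]
```

Emit:
play_rows(
  steps=[
    {"dx":0,"dy":0,"dz":-0.2,"spin":0,"fingers":0},
    {"dx":0,"dy":0,"dz":-0.5,"spin":0,"fingers":0},
    {"dx":0,"dy":0,"dz":-0.7,"spin":0,"fingers":0},
    {"dx":0,"dy":0,"dz":-0.7,"spin":0,"fingers":0},
    {"dx":0,"dy":0,"dz":-0.7,"spin":0,"fingers":0},
    {"dx":0,"dy":0,"dz":-0.7,"spin":0,"fingers":0},
    {"dx":0,"dy":0,"dz":-0.7,"spin":0,"fingers":0},
    {"dx":0.1,"dy":-0.2,"dz":-0.7,"spin":0,"fingers":0},
    {"dx":0.2,"dy":-0.4,"dz":-0.6,"spin":0,"fingers":0},
    {"dx":0.3,"dy":-0.6,"dz":-0.3,"spin":0,"fingers":0},
  ],
)

```text
time: 16.18
tcp_pos: [0.5238, -0.1636, 0.2137]
ee_rot: [0.0, 0.995, 0.101, 0.001]
ft_force: [0.2, 0.1, -2.5]
opening: 0.0112
grip_force: 59.2
```

```bash
python3 go.py .5739 .0231 .217 .1754
python3 - <<'E'
from h import *
snap('wrist','pics/w6.png')
a=cv2.imread('pics/w5.png').astype(int);b=cv2.imread('pics/w6.png').astype(int)
# tubes' red/orange pixel centroids in both (tray is fixed in tool frame if grip is rigid)
for i in (a,b):
    m=((i[:,:,2]>120)&(i[:,:,1]<80)&(i[:,:,0]<60)).astype(np.uint8)
    n,l,s,c=cv2.connectedComponentsWithStats(m); print([(s[k,4],c[k].round(0)) for k in range(1,n) if s[k,4]>80])
def roi(i): return cv2.cvtColor(i.astype(np.uint8),cv2.COLOR_BGR2GRAY)[150:330,90:320].astype(np.float32)
print(cv2.phaseCorrelate(roi(a),roi(b),cv2.createHanningWindow((230,180),cv2.CV_32F)))
E
```

```text
t 16.175 tcp [ 0.5238 -0.1636  0.2137] toolx [0.9794 0.2017 0.001 ] yaw_x 0.20310247883435412 F [ 0.2438  0.1172 -2.4711] open 0.01123123673676916 grip 59.23015773296356 j [-0.7229  0.6283  1.3287  1.9206 -0.6766  1.148  -0.4984]
units [ 3.4682 -6.9114 -0.1287] spin 0.3968087798147458
[(np.int32(542), array([172., 341.]))]
[(np.int32(536), array([172., 341.]))]
((0.1377775013142184, 0.022151836072595188), 0.8937764566916007)
```

Emit:
play_rows(
  steps=[
    {"dx":0.3,"dy":-0.6,"dz":0,"spin":0.1,"fingers":0},
    {"dx":0.3,"dy":-0.6,"dz":0,"spin":0.1,"fingers":0},
    {"dx":0.3,"dy":-0.6,"dz":0,"spin":0.1,"fingers":0},
    {"dx":0.3,"dy":-0.6,"dz":0,"spin":0.1,"fingers":0},
  ],
)

```text
time: 16.73
tcp_pos: [0.5417, -0.0978, 0.2121]
ee_rot: [-0.0, 0.996, 0.088, -0.0]
ft_force: [0.1, 0.0, -2.8]
opening: 0.0113
grip_force: 59.2
```

```bash
python3 go.py .5739 .0231 .217 .1754
```

```text
t 16.725 tcp [ 0.5417 -0.0978  0.2121] toolx [ 0.9846  0.175  -0.0005] yaw_x 0.17586539347870905 F [ 0.0871  0.0031 -2.7691] open 0.011321575237683052 grip 59.23038303852081 j [-0.847   0.6547  1.3473  1.9177 -0.7031  1.1633 -0.6258]
units [ 2.1145 -4.5364 -0.1976] spin 0.0066662705357350685
```

Emit:
play_rows(
  steps=[
    {"dx":0.3,"dy":-0.6,"dz":-0.1,"spin":0,"fingers":0},
    {"dx":0.3,"dy":-0.6,"dz":-0.1,"spin":0,"fingers":0},
    {"dx":0.3,"dy":-0.6,"dz":0,"spin":0,"fingers":0},
    {"dx":0.3,"dy":-0.6,"dz":0,"spin":0,"fingers":0},
    {"dx":0.3,"dy":-0.6,"dz":0,"spin":0,"fingers":0},
    {"dx":0.2,"dy":-0.5,"dz":0,"spin":0,"fingers":0},
    {"dx":0.2,"dy":-0.4,"dz":0,"spin":0,"fingers":0},
    {"dx":0.1,"dy":-0.3,"dz":0,"spin":0,"fingers":0},
    {"dx":0.1,"dy":-0.1,"dz":0,"spin":0,"fingers":0},
    {"dx":0,"dy":0,"dz":0,"spin":0,"fingers":0},
  ],
)

```text
time: 17.98
tcp_pos: [0.5744, 0.0158, 0.2173]
ee_rot: [0.0, 0.996, 0.088, 0.0]
ft_force: [0.4, 0.7, -2.7]
opening: 0.0116
grip_force: 59.2
```

```bash
python3 go.py .5739 .0231 .1934 .1754
python3 - <<'E'
from h import *
snap('wrist','pics/w7.png')
b=cv2.imread('pics/w7.png').astype(int);a=cv2.imread('pics/w5.png').astype(int)
def roi(i): return cv2.cvtColor(i.astype(np.uint8),cv2.COLOR_BGR2GRAY)[150:330,90:320].astype(np.float32)
print(cv2.phaseCorrelate(roi(a),roi(b),cv2.createHanningWindow((230,180),cv2.CV_32F)))
# box edges predicted in wrist image, and grey profile across sill edge
B=np.array([.543,.1974]);yw=1.7462;u=np.array([np.cos(yw),np.sin(yw)]);v=np.array([-u[1],u[0]])
g=b.mean(2)
for y in (-.085,-.08):
  for x in (-.095,-.085): print(y,x,proj('pics/w7.png',np.r_[B+x*u+y*v,.135]).round(1))
p=proj('pics/w7.png',np.r_[B-.095*u-.083*v,.135])[0].astype(int); print(p, g[p[1],max(0,p[0]-45):p[0]+46].astype(int) if 0<=p[1]<480 else '')
E
```

```text
t 17.975 tcp [0.5744 0.0158 0.2173] toolx [0.9846 0.1749 0.    ] yaw_x 0.17583576282554259 F [ 0.364   0.7116 -2.7395] open 0.011586795900876638 grip 59.227468371391296 j [-1.0156  0.7075  1.3523  1.8576 -0.744   1.2129 -0.8121]
units [ 0.0316 -0.293   0.9567] spin 0.006241842693071426
((1.3430513791274734, -0.15066785108059833), 0.7042780969761036)
-0.085 -0.095 [[187.1 117.9]]
-0.085 -0.085 [[171.9 118. ]]
-0.08 -0.095 [[188.  125.9]]
-0.08 -0.085 [[172.9 126. ]]
[187 121] [128 127 130 126 127 127 125 127 126 129 127 128 129 127 126 127 127 127
 130 129 129 126 131 131 132 129 129 128 149 180 191 179 189 177 192 173
 145 136 144 167 128 108  83  70  71  72  68  70  74  73  71  74  73  69
  70  71  69  72  72  71  71  71  71  74  71  73  73  73  73  72  73  72
  71  74  69  75  73  71  69  70  70  70  73  71  72  71  75  70  69  74
  71]
```

Emit:
play_rows(
  steps=[
    {"dx":0,"dy":0,"dz":0.3,"spin":0,"fingers":0},
    {"dx":0,"dy":0,"dz":0.4,"spin":0,"fingers":0},
    {"dx":0,"dy":0,"dz":0.2,"spin":0,"fingers":0},
    {"dx":0,"dy":-0.2,"dz":0,"spin":0,"fingers":0},
    {"dx":0,"dy":-0.2,"dz":0,"spin":0,"fingers":0},
  ],
)

```text
time: 18.65
tcp_pos: [0.5727, 0.0261, 0.1949]
ee_rot: [-0.0, 0.996, 0.088, 0.0]
ft_force: [0.0, -0.3, -2.6]
opening: 0.0114
grip_force: 59.2
```

Emit:
play_rows(
  steps=[
    {"dx":0,"dy":-0.08,"dz":0,"spin":0,"fingers":0},
    {"dx":0,"dy":0,"dz":0,"spin":0,"fingers":0},
  ],
)

```text
time: 18.9
tcp_pos: [0.5724, 0.0278, 0.195]
ee_rot: [0.0, 0.996, 0.088, 0.0]
ft_force: [0.0, -0.1, -2.5]
opening: 0.0116
grip_force: 59.3
```

```bash
python3 go.py .5739 .0231 .1934 .1754
```

```text
t 18.9 tcp [0.5724 0.0278 0.195 ] toolx [0.9845 0.1754 0.0004] yaw_x 0.1763062155441682 F [ 0.0216 -0.1311 -2.4539] open 0.011600296857089012 grip 59.29617404937744 j [-1.024   0.7271  1.3265  1.8842 -0.7732  1.1769 -0.8118]
units [0.0266 0.1973 0.0639] spin 0.012980581502497254
```

Emit:
play_rows(
  steps=[
    {"dx":0,"dy":-0.08,"dz":0,"spin":0,"fingers":0},
    {"dx":0,"dy":0,"dz":0,"spin":0,"fingers":0},
  ],
)

```text
time: 19.15
tcp_pos: [0.5723, 0.0283, 0.1954]
ee_rot: [0.001, 0.996, 0.087, 0.001]
ft_force: [0.3, -5.3, -0.7]
opening: 0.0109
grip_force: 59.5
```

Emit:
play_rows(
  steps=[
    {"dx":0,"dy":-0.08,"dz":0,"spin":0,"fingers":0},
    {"dx":0,"dy":0,"dz":0,"spin":0,"fingers":0},
  ],
)

```text
time: 19.4
tcp_pos: [0.5722, 0.0287, 0.1957]
ee_rot: [0.002, 0.996, 0.087, 0.001]
ft_force: [1.3, -8.9, -0.1]
opening: 0.0112
grip_force: 59.7
```

Run:
```python
import numpy as np
def pose(phi):
    p=np.radians(phi);c,s=np.cos(p),np.sin(p)
    h=71-9*phi/36
    X=-96*c+h*s; Z=96*s+h*c
    xt=-84*c+102*s
    g=max(12,xt-X+(3 if phi>0 else 0))
    return X+g/2, Z-.15*g, g
a=pose(0)
for phi in range(4,37,4):
    b=pose(phi); print(phi,'dy',round(-(b[0]-a[0])/25,2),'dz',round(-(b[1]-a[1])/25,2),'g',round(b[2],1),round(b[2]/85,2)); a=b
```

```text
4 dy -0.31 dz -0.19 g 17.2 0.2
8 dy -0.26 dz -0.19 g 19.5 0.23
12 dy -0.27 dz -0.18 g 21.8 0.26
16 dy -0.29 dz -0.16 g 24.2 0.28
20 dy -0.3 dz -0.15 g 26.6 0.31
24 dy -0.3 dz -0.13 g 29.0 0.34
28 dy -0.31 dz -0.11 g 31.4 0.37
32 dy -0.32 dz -0.09 g 33.8 0.4
36 dy -0.32 dz -0.08 g 36.2 0.43
```

Emit:
play_rows(
  steps=[
    {"dx":0,"dy":-0.2,"dz":-0.1,"spin":0,"fingers":0.17},
    {"dx":0,"dy":-0.15,"dz":-0.1,"spin":0,"fingers":0.2},
    {"dx":0,"dy":-0.15,"dz":-0.1,"spin":0,"fingers":0.22},
    {"dx":0,"dy":-0.15,"dz":-0.1,"spin":0,"fingers":0.24},
  ],
)

```text
time: 19.9
tcp_pos: [0.5696, 0.0438, 0.2068]
ee_rot: [0.002, 0.996, 0.086, 0.002]
ft_force: [0.6, -10.6, 7.5]
opening: 0.0206
grip_force: 5.9
```

```bash
python3 go.py
cat > look.py <<'E'
from h import *
import sys
n=sys.argv[1]
c=snap('wrist',f'pics/{n}.png'); snap('scene',f'pics/{n}s.png')
i=cv2.imread(f'pics/{n}.png'); hsv=cv2.cvtColor(i,cv2.COLOR_BGR2HSV)
m=((hsv[:,:,0]<14)|(hsv[:,:,0]>174))&(hsv[:,:,1]>150)&(hsv[:,:,2]>70)
k,l,s,c=cv2.connectedComponentsWithStats(m.astype(np.uint8)); print('caps w',[(int(s[j,4]),c[j].round(0).tolist()) for j in range(1,k) if s[j,4]>60])
i=cv2.imread(f'pics/{n}s.png'); hsv=cv2.cvtColor(i,cv2.COLOR_BGR2HSV)[205:310,220:400]
m=((hsv[:,:,0]<14)|(hsv[:,:,0]>174))&(hsv[:,:,1]>130)&(hsv[:,:,2]>70)
k,l,s,c=cv2.connectedComponentsWithStats(m.astype(np.uint8)); print('caps s',[(int(s[j,4]),(c[j]+[220,205]).round(0).tolist()) for j in range(1,k) if s[j,4]>6])
E
python3 look.py a1
```

```text
t 19.9 tcp [0.5696 0.0438 0.2068] toolx [0.9851 0.1717 0.0027] yaw_x 0.1725872437020707 F [  0.5528 -10.5798   7.4717] open 0.020649997266709012 grip 5.941034993156791 j [-1.0699  0.7181  1.3511  1.8788 -0.759   1.192  -0.8519]
caps w [(294, [511.0, 40.0]), (69, [411.0, 71.0]), (80, [343.0, 138.0]), (1159, [217.0, 324.0]), (109, [303.0, 330.0]), (158, [298.0, 365.0])]
caps s [(12, [315.0, 230.0]), (13, [308.0, 234.0]), (17, [300.0, 239.0]), (50, [351.0, 296.0])]
```

Emit:
play_rows(
  steps=[
    {"dx":0,"dy":-0.2,"dz":-0.12,"spin":0,"fingers":0.27},
    {"dx":0,"dy":-0.2,"dz":-0.12,"spin":0,"fingers":0.3},
    {"dx":0,"dy":-0.2,"dz":-0.1,"spin":0,"fingers":0.32},
    {"dx":0,"dy":-0.2,"dz":-0.1,"spin":0,"fingers":0.34},
  ],
)

```text
time: 20.5
tcp_pos: [0.5665, 0.0627, 0.2185]
ee_rot: [0.003, 0.996, 0.086, 0.002]
ft_force: [-0.7, -12.7, 11.8]
opening: 0.029
grip_force: 7.6
```

```bash
python3 go.py; python3 look.py a2
```

```text
t 20.5 tcp [0.5665 0.0627 0.2185] toolx [0.9853 0.171  0.0038] yaw_x 0.171852490499325 F [ -0.7286 -12.7293  11.7638] open 0.028961350174005834 grip 7.6080056227510795 j [-1.1161  0.7077  1.3707  1.8702 -0.7445  1.209  -0.8946]
caps w [(163, [537.0, 4.0]), (278, [524.0, 45.0]), (66, [429.0, 74.0]), (73, [360.0, 139.0]), (1397, [199.0, 310.0]), (152, [303.0, 366.0])]
caps s [(109, [291.0, 248.0]), (51, [351.0, 296.0])]
```

Emit:
play_rows(
  steps=[
    {"dx":0,"dy":-0.2,"dz":-0.12,"spin":0,"fingers":0.37},
    {"dx":0,"dy":-0.2,"dz":-0.12,"spin":0,"fingers":0.39},
    {"dx":0,"dy":-0.2,"dz":-0.1,"spin":0,"fingers":0.41},
    {"dx":0,"dy":-0.2,"dz":-0.1,"spin":0,"fingers":0.43},
  ],
)

```text
time: 21.1
tcp_pos: [0.5627, 0.0849, 0.2288]
ee_rot: [0.001, 0.996, 0.087, 0.001]
ft_force: [-0.8, -6.3, 7.5]
opening: 0.0368
grip_force: 4.4
```

```bash
python3 go.py; python3 look.py a3
```

```text
t 21.1 tcp [0.5627 0.0849 0.2288] toolx [0.985  0.1728 0.0027] yaw_x 0.1736606543039831 F [-0.7933 -6.3177  7.5234] open 0.03684666492164855 grip 4.378196413745172 j [-1.1616  0.6966  1.383   1.8602 -0.7321  1.227  -0.9393]
caps w [(209, [556.0, 7.0]), (261, [543.0, 48.0]), (61, [451.0, 76.0]), (69, [382.0, 139.0]), (110, [141.0, 248.0]), (472, [164.0, 275.0]), (498, [234.0, 298.0])]
caps s [(35, [293.0, 248.0]), (51, [351.0, 296.0])]
```

Emit:
play_rows(
  steps=[
    {"dx":0,"dy":-0.15,"dz":-0.08,"spin":0,"fingers":0.45},
    {"dx":0,"dy":-0.1,"dz":-0.05,"spin":0,"fingers":0.46},
    {"dx":0,"dy":0,"dz":0,"spin":0,"fingers":0.46},
    {"dx":0,"dy":0,"dz":0,"spin":0,"fingers":0.46},
  ],
)

```text
time: 21.7
tcp_pos: [0.5612, 0.0923, 0.2312]
ee_rot: [0.0, 0.996, 0.087, 0.001]
ft_force: [-0.5, -4.2, 5.0]
opening: 0.039
grip_force: 3.5
```

```bash
python3 go.py; python3 look.py a4
```

```text
t 21.7 tcp [0.5612 0.0923 0.2312] toolx [0.9847 0.1742 0.0016] yaw_x 0.17514188631710376 F [-0.5442 -4.1561  4.9567] open 0.03898324914290934 grip 3.46948743914254 j [-1.1754  0.6936  1.3848  1.8573 -0.7287  1.2319 -0.9532]
caps w [(223, [564.0, 7.0]), (270, [551.0, 48.0]), (63, [458.0, 76.0]), (72, [389.0, 139.0]), (628, [153.0, 233.0]), (357, [238.0, 293.0])]
caps s [(34, [292.0, 249.0]), (50, [351.0, 296.0])]
```

```bash
cat > tri.py <<'E'
from h import *
def ray(f,uv):
    a=unproj(f,[uv],0.)[0]; T=load(f)[2]; o=-T[:3,:3].T@T[:3,3]; d=a-o; return o,d/np.linalg.norm(d)
def tri(f1,a,f2,b):
    o1,d1=ray(f1,a);o2,d2=ray(f2,b); A=np.c_[d1,-d2]; t=np.linalg.lstsq(A,o2-o1,rcond=None)[0]; p,q=o1+t[0]*d1,o2+t[1]*d2
    return (p+q)/2,np.linalg.norm(p-q)
B=np.array([.5425,.201]);yw=1.7462;u=np.array([np.cos(yw),np.sin(yw)]);v=np.array([-u[1],u[0]])
def tobox(p): return np.r_[(p[:2]-B)@u,(p[:2]-B)@v,p[2]]
E
python3 - <<'E'
from tri import *
np.set_printoptions(precision=3,suppress=True)
f='pics/a4.png'
for a in ([238,293],[153,233]):
    p,e=tri(f,a,'pics/a4s.png',[292,249]); print(a,tobox(p),e)
    print([tobox(unproj(f,[a],z)[0]).tolist() for z in (.09,.12,.15)])
i=cv2.imread(f);h=cv2.cvtColor(i,cv2.COLOR_BGR2HSV)
print(h[293,238],i[293,238],h[233,153],i[233,153])
E
```

```text
[238, 293] [-0.044  0.04   0.149] 0.003593510628253051
[[-0.029037449530639484, 0.0699678431111883, 0.09000000000000002], [-0.037302817470045706, 0.055271197317086365, 0.12], [-0.045568185409451956, 0.040574551522984434, 0.14999999999999997]]
[153, 233] [-0.015  0.017  0.157] 0.0698013501409329
[[0.043828041670987715, 0.00992074511437584, 0.09000000000000002], [0.02807892824635113, 0.0013913149819559604, 0.12], [0.012329814821714549, -0.0071381151504639195, 0.15]]
[179 204 134] [ 30  27 134] [  1 222 116] [ 15  18 116]
```

Run:
```python
import numpy as np
def pose(phi,h):
    p=np.radians(phi);c,s=np.cos(p),np.sin(p)
    X=-96*c+h*s; Z=96*s+h*c; xt=-84*c+102*s; g=max(12,xt-X+5); return X+g/2, Z-.15*g, g
a=pose(34,62.5)
for phi,h in ((37,62),(40,61),(43,60)):
    b=pose(phi,h); print(phi,'dy',round(-(b[0]-a[0])/25,2),'dz',round(-(b[1]-a[1])/25,2),'g',round(b[2],1),round(b[2]/85,2)); a=b
```

```text
37 dy -0.24 dz -0.06 g 38.7 0.45
40 dy -0.24 dz -0.03 g 40.5 0.48
43 dy -0.24 dz -0.03 g 42.4 0.5
```

Emit:
play_rows(
  steps=[
    {"dx":0,"dy":-0.12,"dz":-0.04,"spin":0,"fingers":0.49},
    {"dx":0,"dy":-0.15,"dz":-0.03,"spin":0,"fingers":0.51},
    {"dx":0,"dy":-0.15,"dz":-0.03,"spin":0,"fingers":0.53},
    {"dx":0,"dy":0,"dz":0,"spin":0,"fingers":0.53},
  ],
)

```text
time: 22.3
tcp_pos: [0.5591, 0.1037, 0.2332]
ee_rot: [0.0, 0.996, 0.088, 0.0]
ft_force: [0.1, -4.6, 7.1]
opening: 0.0449
grip_force: 3.5
```

```bash
python3 go.py; python3 look.py a5
```

```text
t 22.3 tcp [0.5591 0.1037 0.2332] toolx [0.9845 0.1756 0.0007] yaw_x 0.17647781834475024 F [ 0.0873 -4.5903  7.1468] open 0.04494160634648684 grip 3.522537480457686 j [-1.1967  0.6922  1.3874  1.8548 -0.7263  1.2363 -0.9736]
caps w [(233, [576.0, 7.0]), (265, [562.0, 49.0]), (69, [400.0, 138.0]), (567, [167.0, 232.0]), (304, [215.0, 276.0])]
caps s [(52, [351.0, 296.0])]
```

Emit:
play_rows(
  steps=[
    {"dx":0,"dy":-0.1,"dz":-0.03,"spin":0,"fingers":0.54},
    {"dx":0,"dy":-0.1,"dz":-0.03,"spin":0,"fingers":0.55},
    {"dx":0,"dy":0,"dz":0,"spin":0,"fingers":0.55},
    {"dx":0,"dy":0,"dz":0,"spin":0,"fingers":0.55},
  ],
)

```text
time: 22.9
tcp_pos: [0.558, 0.1089, 0.2342]
ee_rot: [-0.0, 0.996, 0.088, 0.0]
ft_force: [0.7, -3.5, 4.9]
opening: 0.0472
grip_force: 2.8
```

```bash
python3 go.py; python3 look.py a6
python3 - <<'E'
from tri import *
np.set_printoptions(precision=3,suppress=True)
for f,aa in (('pics/a5.png',([167,232],[215,276])),):
  for a in aa: print(a,[tobox(unproj(f,[a],z)[0]) for z in (.03,.06,.09,.12)])
E
```

```text
t 22.9 tcp [0.558  0.1089 0.2342] toolx [0.9844 0.1757 0.0002] yaw_x 0.1766297363898436 F [ 0.677  -3.5453  4.9499] open 0.04716253948793346 grip 2.7519175806082785 j [-1.2061  0.6912  1.3883  1.8535 -0.7252  1.2386 -0.9834]
caps w [(233, [581.0, 7.0]), (266, [567.0, 49.0]), (66, [405.0, 138.0]), (852, [179.0, 229.0])]
caps s [(51, [351.0, 296.0])]
[167, 232] [array([0.073, 0.027, 0.03 ]), array([0.058, 0.019, 0.06 ]), array([0.044, 0.01 , 0.09 ]), array([0.029, 0.002, 0.12 ])]
[215, 276] [array([0.024, 0.079, 0.03 ]), array([0.014, 0.067, 0.06 ]), array([0.004, 0.054, 0.09 ]), array([-0.007,  0.041,  0.12 ])]
```

Emit:
play_rows(
  steps=[
    {"dx":0,"dy":0,"dz":0,"spin":0,"fingers":0.55},
    {"dx":0,"dy":0,"dz":0,"spin":0,"fingers":0.55},
    {"dx":0,"dy":0,"dz":0,"spin":0,"fingers":0.55},
  ],
)

```text
time: 23.38
tcp_pos: [0.558, 0.1085, 0.2341]
ee_rot: [-0.0, 0.996, 0.088, 0.0]
ft_force: [1.8, -2.9, 4.6]
opening: 0.0468
grip_force: 2.7
```

```bash
python3 look.py a7
python3 - <<'E'
from tri import *
f='pics/a7.png'; g=cv2.imread(f).mean(2)
# slope s plane from sill inner edge; sample along slope r, across y
for s in (30,35):
  S=np.radians(s); print('s',s)
  for r in (-.06,-.045,-.03,-.015,0,.015,.03,.045,.06,.075,.09,.105,.12,.135,.15):
    row=[]
    for y in np.arange(-.06,.061,.01):
        p=np.r_[B+(-.085+r*np.cos(S))*u+y*v,.135-r*np.sin(S)+.003]; q=proj(f,p)[0].round().astype(int)
        row.append(int(g[q[1],q[0]]) if 0<=q[0]<640 and 0<=q[1]<480 else -1)
    print(r,q,row)
E
```

```text
caps w [(233, [581.0, 7.0]), (269, [567.0, 49.0]), (67, [405.0, 138.0]), (845, [178.0, 229.0])]
caps s [(51, [351.0, 296.0])]
s 30
-0.06 [382 325] [213, 141, 99, 97, 100, 97, 115, 122, 119, 111, 30, 23, 36]
-0.045 [363 320] [212, 136, 100, 97, 98, 96, 86, 109, 119, 122, 121, 77, 68]
-0.03 [345 315] [214, 131, 160, 154, 155, 152, 93, 90, 107, 122, 119, 120, 73]
-0.015 [328 310] [211, 132, 161, 154, 154, 153, 100, 95, 72, 110, 139, 139, 140]
0 [312 306] [86, 131, 158, 155, 154, 153, 148, 98, 97, 84, 104, 106, 110]
0.015 [297 301] [194, 130, 159, 154, 155, 153, 157, 97, 98, 98, 100, 101, 82]
0.03 [283 297] [193, 135, 161, 157, 155, 158, 154, 147, 101, 102, 100, 100, 85]
0.045 [269 293] [133, 135, 160, 155, 157, 155, 154, 157, 157, 161, 98, 99, 29]
0.06 [256 290] [122, 135, 194, 193, 193, 193, 192, 192, 188, 118, 116, 119, 109]
0.075 [243 286] [118, 124, 199, 196, 195, 192, 190, 186, 190, 109, 116, 116, 121]
0.09 [232 283] [119, 195, 193, 195, 193, 194, 195, 193, 192, 191, 120, 119, 120]
0.105 [220 280] [121, 195, 193, 190, 190, 189, 188, 187, 189, 187, 118, 116, 125]
0.12 [209 276] [124
[... 712 characters left out ...]
 162, 157, 160, 158, 157, 154, 101, 102, 101, 101, 87]
0.045 [272 292] [155, 140, 108, 155, 153, 154, 155, 155, 140, 164, 101, 102, 84]
0.06 [260 288] [115, 141, 191, 190, 189, 186, 187, 185, 182, 189, 117, 116, 109]
0.075 [248 284] [119, 148, 133, 185, 184, 182, 181, 180, 178, 113, 109, 111, 115]
0.09 [238 280] [120, 152, 137, 191, 193, 192, 190, 191, 195, 188, 118, 119, 123]
0.105 [227 276] [119, 195, 194, 192, 191, 193, 187, 189, 187, 187, 177, 117, 116]
0.12 [218 273] [118, 194, 189, 190, 187, 186, 186, 184, 182, 184, 183, 115, 114]
0.135 [208 270] [121, 126, 128, 124, 121, 121, 110, 74, 155, 155, 152, 87, 73]
0.15 [200 267] [169, 164, 163, 213, 212, 210, 149, 94, 159, 155, 156, 152, 89]
```

Emit:
play_rows(
  steps=[
    {"dx":0,"dy":0.2,"dz":0.03,"spin":0,"fingers":0.53},
    {"dx":0,"dy":0.25,"dz":0.04,"spin":0,"fingers":0.51},
    {"dx":0,"dy":0.3,"dz":0.08,"spin":0,"fingers":0.48},
    {"dx":0,"dy":0.3,"dz":0.1,"spin":0,"fingers":0.45},
    {"dx":0,"dy":0.3,"dz":0.12,"spin":0,"fingers":0.42},
    {"dx":0,"dy":0.3,"dz":0.14,"spin":0,"fingers":0.39},
  ],
)

```text
time: 24.22
tcp_pos: [0.5655, 0.0662, 0.2217]
ee_rot: [0.001, 0.996, 0.087, 0.001]
ft_force: [2.0, -6.0, 5.8]
opening: 0.0333
grip_force: 3.3
```

Emit:
play_rows(
  steps=[
    {"dx":0,"dy":0.3,"dz":0.15,"spin":0,"fingers":0.36},
    {"dx":0,"dy":0.3,"dz":0.16,"spin":0,"fingers":0.33},
    {"dx":0,"dy":0.3,"dz":0.17,"spin":0,"fingers":0.29},
    {"dx":0,"dy":0.25,"dz":0.15,"spin":0,"fingers":0.26},
    {"dx":0,"dy":0.2,"dz":0.15,"spin":0,"fingers":0.23},
  ],
)

```text
time: 24.85
tcp_pos: [0.5705, 0.035, 0.201]
ee_rot: [-0.001, 0.996, 0.088, -0.001]
ft_force: [-0.1, -0.4, -1.6]
opening: 0.0193
grip_force: 0.3
```

```bash
python3 go.py .5722 .0287 .1957; python3 look.py a8
```

```text
t 24.85 tcp [0.5705 0.035  0.201 ] toolx [ 0.9845  0.1755 -0.0014] yaw_x 0.1764132167547011 F [-0.0954 -0.4052 -1.629 ] open 0.01929607172934645 grip 0.25986603674937214 j [-1.0368  0.7015  1.3143  1.88   -0.7444  1.1737 -0.8475]
units [0.0228 0.262  0.2107] spin 
caps w [(309, [507.0, 37.0]), (72, [405.0, 68.0]), (84, [336.0, 137.0])]
caps s [(50, [351.0, 296.0])]
```

Emit:
play_rows(
  steps=[
    {"dx":0,"dy":0.15,"dz":0.1,"spin":0,"fingers":0.18},
    {"dx":0,"dy":0.15,"dz":0.05,"spin":0,"fingers":0.1},
    {"dx":0,"dy":0,"dz":0,"spin":0,"fingers":0},
    {"dx":0,"dy":0,"dz":0,"spin":0,"fingers":0},
    {"dx":0,"dy":0,"dz":0,"spin":0,"fingers":0},
  ],
)

```text
time: 25.58
tcp_pos: [0.5723, 0.0278, 0.1979]
ee_rot: [-0.0, 0.996, 0.088, -0.0]
ft_force: [0.5, -0.9, -1.9]
opening: 0.0112
grip_force: 59.5
```

```bash
python3 go.py
python3 - <<'E'
from h import *
snap('wrist','pics/a9.png')
a=cv2.imread('pics/w5.png');b=cv2.imread('pics/a9.png')
def roi(i): return cv2.cvtColor(i,cv2.COLOR_BGR2GRAY)
# match front/rear bits of tray's far side wall between before (w5) and now
for (x,y,w,h) in ((95,155,50,30),(280,155,45,40),(300,190,40,70)):
    r=cv2.matchTemplate(roi(b)[y-30:y+h+30,x-40:x+w+40],roi(a)[y:y+h,x:x+w],cv2.TM_CCOEFF_NORMED); _,v,_,l=cv2.minMaxLoc(r); print(v,l[0]-40,l[1]-30)
E
```

```text
t 25.575 tcp [0.5723 0.0278 0.1979] toolx [ 0.9844  0.1757 -0.0002] yaw_x 0.17665334039207237 F [ 0.5355 -0.9078 -1.8689] open 0.011221665267044156 grip 59.49392795562744 j [-1.0195  0.7037  1.3068  1.8808 -0.7471  1.167  -0.8342]
0.9888092875480652 3 -1
0.870608389377594 1 -1
0.9406049847602844 1 -1
```

Emit:
play_rows(
  steps=[
    {"dx":0,"dy":0.2,"dz":-0.3,"spin":0,"fingers":0},
    {"dx":0,"dy":0.5,"dz":-0.2,"spin":0,"fingers":0},
    {"dx":-0.3,"dy":0.8,"dz":0,"spin":0,"fingers":0},
    {"dx":-0.5,"dy":1,"dz":0,"spin":0,"fingers":0},
    {"dx":-0.5,"dy":1,"dz":0,"spin":0,"fingers":0},
    {"dx":-0.5,"dy":1,"dz":0,"spin":0,"fingers":0},
    {"dx":-0.5,"dy":1,"dz":0,"spin":-0.1,"fingers":0},
    {"dx":-0.5,"dy":1,"dz":0,"spin":-0.1,"fingers":0},
    {"dx":-0.5,"dy":0.9,"dz":0,"spin":-0.1,"fingers":0},
    {"dx":-0.3,"dy":0.6,"dz":0,"spin":-0.1,"fingers":0},
  ],
)

```text
time: 26.88
tcp_pos: [0.5181, -0.1883, 0.2107]
ee_rot: [0.0, 0.995, 0.1, 0.0]
ft_force: [-0.1, 0.5, -1.5]
opening: 0.0113
grip_force: 59.5
```

```bash
python3 go.py .515 -.196 .0674 .204
python3 - <<'E'
from tri import *
np.set_printoptions(precision=3,suppress=True,linewidth=150)
snap('scene','pics/b1s.png'); snap('top','pics/b1t.png')
# flap flush check: sample grey along box x at scene view vs start
for f0,f1 in (('pics/scene0.png','pics/b1s.png'),('pics/top0.png','pics/b1t.png')):
    a=cv2.imread(f0).mean(2);b=cv2.imread(f1).mean(2)
    for y in (-.04,0,.04):
        q=proj(f1,[np.r_[B+x*u+y*v,.135] for x in np.arange(-.09,.04,.01)]).round().astype(int); print([int(a[j,i]) for i,j in q],[int(b[j,i]) for i,j in q])
# window: red/orange pixels seen through +y window
q=proj('pics/b1s.png',[np.r_[B+x*u+.09*v,z] for x in (-.08,.08) for z in (.02,.12)]).round().astype(int); print(q.tolist())
x0,y0=q.min(0);x1,y1=q.max(0); i=cv2.imread('pics/b1s.png');d=np.abs(i.astype(int)-cv2.imread('pics/scene0.png')).sum(2)[y0:y1,x0:x1]; print((d>40).sum(),d.size)
E
```

```text
t 26.875 tcp [ 0.5181 -0.1883  0.2107] toolx [0.9799 0.1996 0.0002] yaw_x 0.20094878737567293 F [-0.1282  0.5013 -1.5065] open 0.011345391333243393 grip 59.497767090797424 j [-0.6584  0.6056  1.2862  1.9172 -0.6499  1.1268 -0.4838]
units [-0.1844  0.2761  5.7339] spin -0.043705401442744124
[149, 193, 219, 219, 220, 216, 217, 217, 195, 94, 98, 95, 96] [140, 181, 208, 208, 206, 206, 206, 204, 182, 90, 93, 90, 93]
[151, 162, 216, 215, 216, 213, 215, 214, 190, 104, 100, 99, 97] [141, 152, 206, 204, 205, 203, 203, 203, 176, 99, 90, 94, 90]
[124, 135, 155, 146, 158, 122, 163, 167, 138, 172, 104, 96, 100] [121, 123, 147, 134, 147, 112, 149, 156, 130, 163, 100, 92, 92]
[106, 160, 164, 160, 160, 160, 156, 156, 159, 159, 157, 160, 157] [115, 174, 180, 175, 174, 173, 170, 170, 173, 174, 172, 175, 171]
[103, 161, 162, 159, 160, 156, 155, 155, 157, 156, 157, 155, 153] [114, 175, 177, 173, 175, 171, 169, 169, 171, 168, 172, 169, 170]
[104, 162, 164, 157, 161, 154, 155, 154, 157, 153, 155, 154, 157] [113, 176, 178, 172, 176, 168, 169, 169, 172, 167, 170, 166, 171]
[[314, 286], [314, 258], [277, 313], [276, 283]]
17 2090
```

Emit:
play_rows(
  steps=[
    {"dx":-0.2,"dy":0.3,"dz":0.4,"spin":0,"fingers":0},
    {"dx":0,"dy":0,"dz":0.8,"spin":0,"fingers":0},
    {"dx":0,"dy":0,"dz":1,"spin":0,"fingers":0},
    {"dx":0,"dy":0,"dz":1,"spin":0,"fingers":0},
    {"dx":0,"dy":0,"dz":1,"spin":0,"fingers":0},
    {"dx":0,"dy":0,"dz":0.8,"spin":0,"fingers":0},
    {"dx":0,"dy":0,"dz":0.4,"spin":0,"fingers":0},
    {"dx":0,"dy":0,"dz":0.15,"spin":0,"fingers":0},
    {"dx":0,"dy":0,"dz":0.05,"spin":0,"fingers":0},
    {"dx":0,"dy":0,"dz":0,"spin":0,"fingers":0},
  ],
)

```text
time: 28.22
tcp_pos: [0.5163, -0.1943, 0.0713]
ee_rot: [-0.0, 0.995, 0.102, 0.0]
ft_force: [-2.0, 0.3, 4.8]
opening: 0.0107
grip_force: 60.5
```

Emit:
play_rows(
  steps=[
    {"dx":0,"dy":0,"dz":0,"spin":0,"fingers":0.18},
    {"dx":0,"dy":0,"dz":0,"spin":0,"fingers":0.3},
    {"dx":0,"dy":0,"dz":0,"spin":0,"fingers":0.6},
    {"dx":0,"dy":0,"dz":0,"spin":0,"fingers":0.6},
    {"dx":0,"dy":0,"dz":-0.5,"spin":0,"fingers":0.6},
    {"dx":0,"dy":0,"dz":-1,"spin":0,"fingers":0.6},
    {"dx":0,"dy":0,"dz":-1,"spin":0,"fingers":0.6},
    {"dx":0,"dy":0,"dz":-1,"spin":0,"fingers":0.6},
    {"dx":0,"dy":0,"dz":-1,"spin":0,"fingers":0.6},
    {"dx":0,"dy":0,"dz":-1,"spin":0,"fingers":0.6},
  ],
)

```text
time: 29.48
tcp_pos: [0.5161, -0.1942, 0.2096]
ee_rot: [0.0, 0.995, 0.102, 0.0]
ft_force: [0.4, 0.4, -0.0]
opening: 0.0512
grip_force: 0.0
```

Emit:
play_rows(
  steps=[
    {"dx":0,"dy":1,"dz":-0.5,"spin":0,"fingers":0.6},
    {"dx":0,"dy":1,"dz":0,"spin":0,"fingers":0.6},
    {"dx":0,"dy":1,"dz":0,"spin":0,"fingers":0.6},
    {"dx":0,"dy":0.5,"dz":0,"spin":0,"fingers":0.6},
    {"dx":0,"dy":0,"dz":0,"spin":0,"fingers":0.6},
  ],
)

```text
time: 30.1
tcp_pos: [0.5336, -0.2805, 0.2209]
ee_rot: [0.0, 0.995, 0.101, 0.0]
ft_force: [-0.1, -0.2, 0.0]
opening: 0.0514
grip_force: 0.0
```

```bash
python3 go.py
python3 - <<'E'
from tri import *
np.set_printoptions(precision=3,suppress=True,linewidth=150)
snap('scene','pics/b2s.png'); snap('top','pics/b2t.png'); snap('wrist','pics/b2w.png')
# compare scene image with the start: where does it differ on the table (excl. arm)?
a=cv2.imread('pics/scene0.png').astype(float);b=cv2.imread('pics/b2s.png').astype(float)
d=np.abs(a-b*(a[200:330,220:420].mean()/b[200:330,220:420].mean())).sum(2); d=cv2.GaussianBlur(d,(3,3),0)
sub=(d>90)[205:330,220:420].astype(np.uint8)
k,l,s,c=cv2.connectedComponentsWithStats(sub); print([(int(s[j,4]),(s[j,:2]+[220,205]).tolist(),s[j,2:4].tolist()) for j in range(1,k) if s[j,4]>8])
# tray shape match in scene
g=lambda i:i.mean(2).astype(np.uint8)
for n,(x,y,w,h) in dict(handle=(364,218,20,24),pan=(333,255,40,22)).items():
    r=cv2.matchTemplate(g(b)[y-15:y+h+15,x-15:x+w+15],g(a)[y:y+h,x:x+w],cv2.TM_CCOEFF_NORMED);_,m,_,L=cv2.minMaxLoc(r);print(n,m,L[0]-15,L[1]-15)
# floor of tray uniform? sample floor plane in scene
t=[.4995,-.1265,1.775]
U=np.array([np.cos(t[2]),np.sin(t[2])]);V=np.array([-U[1],U[0]])
for x in (-.05,-.03,-.01,.01,.03,.05):
    q=proj('pics/b2s.png',[np.r_[np.array(t[:2])+x*U+y*V,.003+(x+.068)*.123] for y in np.arange(-.045,.02,.01)]).round().astype(int); print(x,[int(g(b)[j,i]) for i,j in q])
E
```

```text
t 30.1 tcp [ 0.5336 -0.2805  0.2209] toolx [0.9796 0.201  0.    ] yaw_x 0.2024082412390995 F [-0.1429 -0.1982  0.0301] open 0.05142913079587876 grip 0.0 j [-0.418   0.647   1.2047  1.786  -0.6545  1.1794 -0.3789]
[(88, [220, 205], [13, 17]), (19, [366, 223], [2, 12]), (35, [378, 226], [4, 18]), (917, [342, 242], [63, 38]), (10, [334, 251], [2, 6]), (16, [368, 268], [10, 9]), (20, [220, 322], [4, 8])]
handle 0.9819750189781189 -1 0
pan 0.8475890755653381 -1 0
-0.05 [137, 151, 151, 149, 84, 85, 122]
-0.03 [165, 163, 165, 163, 164, 166, 168]
-0.01 [162, 163, 165, 163, 166, 167, 160]
0.01 [163, 164, 164, 167, 165, 164, 154]
0.03 [164, 163, 168, 168, 170, 168, 168]
0.05 [155, 164, 164, 171, 171, 168, 168]
```

Run:
```python
from h import *
for f in ('pics/scene0.png','pics/b2s.png'):
    h=cv2.cvtColor(cv2.imread(f),cv2.COLOR_BGR2HSV)[210:310,330:425]
    for lo,hi in ((105,125),(22,32)):
        m=(h[:,:,0]>=lo)&(h[:,:,0]<=hi)&(h[:,:,1]>150)&(h[:,:,2]>80); ys,xs=np.nonzero(m); print(f,lo,len(xs),xs.mean().round(1),ys.mean().round(1))
print(manip.finish_job())
```

```text
pics/scene0.png 105 207 76.9 51.6
pics/scene0.png 22 151 20.7 18.3
pics/b2s.png 105 200 76.7 51.4
pics/b2s.png 22 151 20.7 18.3
the job is handed in; nothing more can be done
None
```

The job is handed in at about 30 s: the tubes were tipped into the return box, the flap is shut, and the tray stands empty and released on the worktop; I saw two tubes go in, and take the third to be in too because the tray and flap are clear.

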